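# Seat the fallen grinder cup on its bayonet pins and hold it on the run switch

## Robot

A 6-joint arm with a two-finger parallel gripper is mounted at the origin on a cart in front of the work surface, level with it; the furniture and walls round the work are solid. World frame = base frame: x ahead of the robot, y to its left, z up, the work surface at z = 0. Lengths are in m, angles in degrees, forces in N, time in s.
With the tool pointing down it reaches from about 0.35 to 0.875 m from the base axis. Payload 4.2 kg.
Tool frame: the origin (TCP) lies at the very end of the fingers, on their centre line; the grasp point (between the pads) lies 19 mm behind it (tcp_to_grasp is the z of the grasp point in the tool frame, in m); z points along the fingers, y is the direction in which the jaws open and shut (so a half turn about z gives the same grasp; the last joint's range is limited). The gripper opens to 87 mm and grips with 3 to 60 N. Pads are 19 mm wide; open, the fingers measure 117 mm over their backs; the gripper's body (75 mm by 190 mm) begins 51 mm behind the grasp point.
Start: joints at [-55.313, 22.042, 0.453, 0, -68.411, -14.817], TCP at [0.212, -0.588, 0.223] pointing down, gripper open.
Joint ranges: [-179.83, 179.83], [-69.29, 118.12], [-61.27, 80.66], [-181.25, 117.63], [-171.15, -9.14], [-177.46, 177.46]. Speed limits (degrees/s): [159.86, 159.86, 180, 180, 180, 180].

## Interface

Orientations are given as a 3x3 rotation matrix whose columns are the frame's x, y, z axes.
In Python, from station import sense, capture, camera_params, finish_job, tcp_to_grasp gives the robot as it stands.
- The arm moves only by the shell command python3 -m inch 'ROWS'. ROWS is JSON, a list of rows, each an object of numbers: "jaw": the closure in counts, from 0 (fully open) to 255 (shut); "x", "y", "z": the shift along the world's x, y, z normalised to -1 to 1, where 1 is 0.06 m; "ax", "ay", "az": the turn, a rotation vector about the world's x, y, z normalised to -1 to 1, where 1 is 10 degrees. A call has 1 to 12 rows; each row shifts and turns the pose as measured when the row begins; what a row does not reach is not made up. A row lasts 1/8 s, in which the tool goes at most 62.5 mm and 10.7 degrees, less where a joint would pass 70% of its speed; a pose out of reach is approached as far as the arm can. A call with a number of a shift or a turn outside -1 to 1 is refused whole. A call with a gripper value outside its range is refused whole. The fingers move at their own pace and stop on an object; the grip force is fixed at half the most. Time passes only in rows, so rows that do not move let the fingers close. It gives the time, the measured TCP pose, the force and the opening at its end, in the units of the state.
- sense(): the state, without advancing time (a new reading comes with each control period).
- capture(name): name is "scene" or "side" or "wrist"; returns the picture (384x512x3 uint8, red, green, blue); there is no depth.
- camera_params(name): a dict with "vfov" (degrees; the focal length in pixels is half the picture's height over the tangent of half this angle, whatever the lens; pixels are square), "cx", "cy" (the principal point, pixels), "R" (3x3) and "t" (3): a world point X has camera coordinates R X + t. Camera axes: x right, y down, z forward; pixel columns grow to the right and rows downward; lengths in m; the calibration is good to about 2 mm. The wrist camera is an equidistant fisheye: a pixel r from the principal point sees the ray r / f radians off the axis. A picture is of the moment at which its call begins: read the wrist's pose just before it. camera_params takes no time and is no camera call; for the wrist camera it gives the pose at the moment of the call.
- finish_job(): hands the job in, once; it reports no verdict.
The state is a dict: "time_s": time; "joints": joint angles; "joint_velocities": joint speeds; "effort": joint torques, N m; "tcp_pos": TCP position; "ee_rot": TCP orientation; "wrist_force": force on the tool from outside, world axes, zero at the start; "moment": the same for the moment, N m; "gripper_width": opening from 0.0 (shut) to 1.0 (fully open).
Only numpy, scipy, OpenCV 4.12 (cv2) and the standard library are available. Lean on these libraries where they do the work, as an engineer would, in place of code of your own. Each camera call takes 0.05 s, during which the arm holds its last target.

## Task

The cup of the small spice grinder has been knocked over. Right it, set it collar down into the well of the grinder and turn it by the knurled collar until the hidden keyways drop over the two pins, then push it fully home, so that the collar sits flush on the rim and presses the sprung run switch in the well. The grinder runs only while it is pressed, so finish while still holding the cup pushed home; leave the other things on the worktop where they stand.

Things in the scene. Friction and masses are not known exactly. Their poses are not given: they have to be found in the camera images.
- cup: loose grinder cup, about 0.22 kg, 88 mm tall, 64 mm across; it lies on its side, axis level 32 mm above the worktop. Its z axis runs from the black skirt end (origin: centre of the skirt's lower edge, the end that goes down) to the closed grey end, which points roughly to +y. From z = 52 to 76 mm a clear jar, 57 mm in diameter, from 76 to 88 mm a grey end ring, 64 mm across
- collar (a point): point on the cup's axis inside the black knurled collar, where to grip, at z = 40 mm of the cup; the collar reaches from z = 18 to 52 mm and is 64 mm across (twelve small flats)
- skirt (a point): centre of the cup's lower edge (same point as its origin). The skirt below the collar is 18 mm high, 52 mm in diameter, 49 mm over its lowest 4 mm. Four keyways, 90 degrees apart, 8 mm wide, run up its outside over its full height; they stand on the cup's +x, +y, -x and -y sides
- grinder: motor base of the spice grinder, fixed to the worktop: round, white with a black top, 112 mm in diameter at the foot, 90 mm at the top, 80 mm high; origin at the centre of its underside, z up; a red rocker switch on its -x side
- rim (a point): centre of the mouth of the well in the grinder's top, 80 mm above the worktop. Well 55 mm in diameter, chamfered out to 61 mm over its top 4 mm; two steel pins, 5 mm thick, facing each other, stand out 6 mm from its wall, tops 6 mm below the rim, at an angle that differs every time and is not given
- pin_axis (a point): point on the well's axis level with the pin tops, 6 mm below the rim (its axes tell nothing of the pins). A cup not lined up rests here by its skirt's edge; turned, at most 90 degrees, until the keyways meet the pins within 3 degrees, it drops 7 mm onto the switch plate. Fully home its skirt's edge is 18 mm below the rim and the collar's underside lies on the rim
- switch (a joint): travel of the sprung run-switch plate in the bottom of the well, m: 0 untouched, 0.005 with the cup fully home. The spring takes about 5 N to start and 9 N at 0.005, more than the cup weighs, so that the cup does not go home by itself
- bottle: the left-hand one of two white squeeze bottles, 60 mm in diameter, 215 mm tall, standing; leave alone; origin at the centre of its underside (the right-hand one is fixed)
- herb_bowl: steel bowl with green herbs, 128 mm in diameter, 45 mm high; leave alone; origin at the centre of its underside
- measure: steel measuring cup, 86 mm in diameter with a handle, 76 mm high; leave alone; origin at the centre of its underside

How it is judged:
By the outcome, as a careful person would: the job done as asked, in the order asked, and still so for the second after the job is handed in, while the arm keeps its last pose, push and grip.
It also fails if it takes over 64 s, if anything falls off the work surface, if the arm or the gripper's body presses on something with over 40 N, if the wrist force passes 120 N, or if a joint passes its speed limit or range.

## Working session

There is one attempt and no reset: what is moved stays moved. The work goes in short steps, Python scripts to look and compute and a shell command to move; the robot and the scene stay as the last step left them, time stands still between calls to the robot, and variables do not carry over. Pictures are saved under pics/ and viewed, and the job is handed in when it is done.

```bash
mkdir -p pics; ls
python3 - <<'E'
from station import *
import cv2
s=sense();print(s['time_s'],s['tcp_pos'],s['ee_rot'],s['wrist_force'],s['gripper_width'],tcp_to_grasp)
for n in("scene","side","wrist"):
    p=camera_params(n);print(n,p)
    cv2.imwrite(f'pics/{n}0.png',capture(n)[:,:,::-1])
E
```

```text
pics
0.0 [ 0.21223483 -0.58719358  0.22143825] [[-9.40525716e-01 -3.39721391e-01 -8.67792692e-04]
 [-3.39722482e-01  9.40523418e-01  2.08213607e-03]
 [ 1.08833188e-04  2.25311120e-03 -9.99997456e-01]] [-0.17801633 -0.07882917 -0.64275679] 1.0000353643738562 -0.0187
scene {'vfov': 50.59626787776658, 'cx': 264.1542693641682, 'cy': 193.96674538182458, 'R': array([[-0.50241798, -0.86447388,  0.01615811],
       [-0.60108786,  0.33578713, -0.72521748],
       [ 0.62150588, -0.37407474, -0.68833024]]), 't': array([0.39302373, 0.34809454, 0.58558989])}
side {'vfov': 44.45998107656786, 'cx': 260.6669747002601, 'cy': 188.18968446993009, 'R': array([[-0.96257957, -0.26975136,  0.02597656],
       [-0.11865411,  0.33333598, -0.93531189],
       [ 0.24364273, -0.90339434, -0.35286951]]), 't': array([0.60266082, 0.09272611, 1.14152537])}
wrist {'vfov': 65.70646984690485, 'cx': 253.92282768832396, 'cy': 189.29632860134788, 'R': array([[-0.34034126,  0.94029819,  0.00267399],
       [ 0.90848789,  0.32809139,  0.25885479],
       [ 0.24252337,  0.09052825, -0.96591255]]), 't': array([ 0.62349962, -0.03107274,  0.38973795])}
```

View pics/scene0.png

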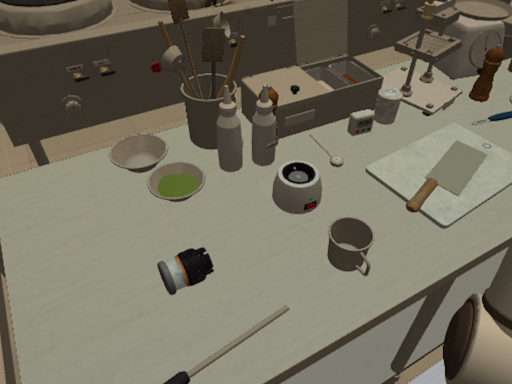

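View pics/side0.png

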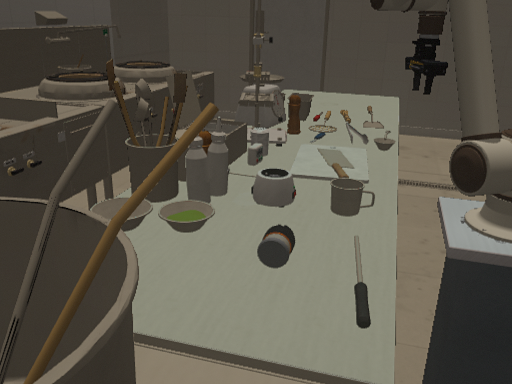

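View pics/wrist0.png

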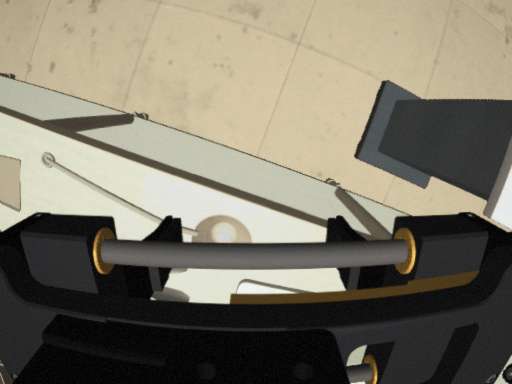

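The scene view shows the cup lying near (186,270), grey end left. The grinder is at (298,185) with its well visible, the measure at (350,243), and the bowl at (177,183). I'll measure these next.

```bash
cat > h.py <<'E'
import numpy as np,cv2
from station import *
def f_(p): return 192/np.tan(np.radians(p['vfov']/2))
def ray(p,u,v,fish=False):
    f=f_(p);d=np.array([u-p['cx'],v-p['cy']],float)
    if fish:
        r=np.hypot(*d);th=r/f;c=np.array([*(d/max(r,1e-9)*np.sin(th)),np.cos(th)])
    else: c=np.array([d[0]/f,d[1]/f,1.])
    w=p['R'].T@c;return -p['R'].T@p['t'],w/np.linalg.norm(w)
def onz(p,u,v,z,fish=False):
    o,d=ray(p,u,v,fish);return o+d*(z-o[2])/d[2]
def proj(p,X,fish=False):
    c=p['R']@np.array(X)+p['t'];f=f_(p)
    if fish:
        r=np.hypot(c[0],c[1]);th=np.arctan2(r,c[2]);return p['cx']+f*th*c[0]/r,p['cy']+f*th*c[1]/r
    return p['cx']+f*c[0]/c[2],p['cy']+f*c[1]/c[2]
def tri(rs):
    A=np.zeros((3,3));b=np.zeros(3)
    for o,d in rs:
        M=np.eye(3)-np.outer(d,d);A+=M;b+=M@o
    return np.linalg.solve(A,b)
E
python3 - <<'E'
import cv2
a=cv2.imread('pics/scene0.png');b=cv2.imread('pics/side0.png')
c=lambda i,u,v,w,h,k:cv2.resize(i[v:v+h,u:u+w],None,fx=k,fy=k,interpolation=cv2.INTER_CUBIC)
cv2.imwrite('pics/z1.png',cv2.hconcat([c(a,145,235,80,65,5),c(a,260,150,80,65,5)]))
cv2.imwrite('pics/z2.png',cv2.hconcat([c(b,240,215,75,60,5),c(b,240,155,75,60,5)]))
E
```

```text
(no output)
```

View pics/z1.png

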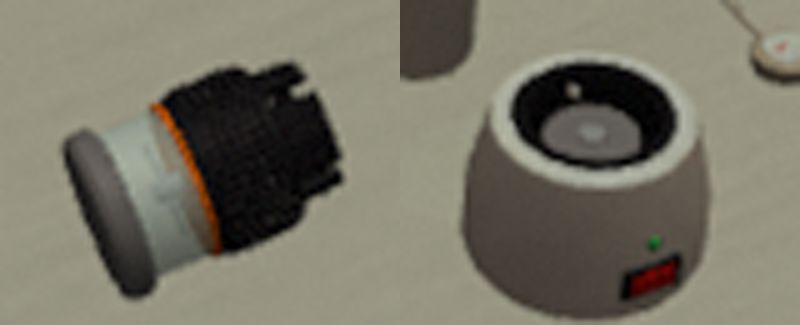

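View pics/z2.png

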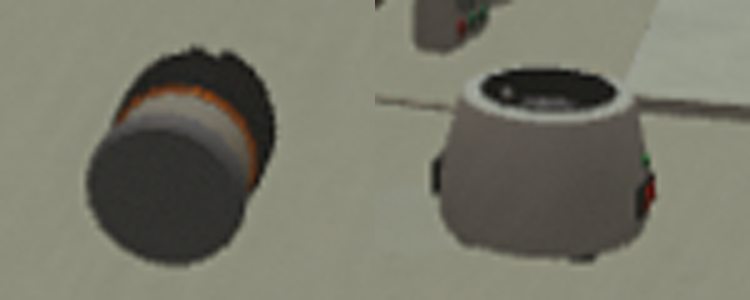

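Run:
```python
from h import *
S=camera_params('scene');D=camera_params('side')
print('cams',-S['R'].T@S['t'],-D['R'].T@D['t'])
r=lambda x:np.round(x,4)
# dark mouth in scene
a=cv2.imread('pics/scene0.png')
def mouth(img,u,v,w,h,n):
    g=cv2.cvtColor(img,cv2.COLOR_BGR2GRAY)[v:v+h,u:u+w]
    k=cv2.resize(g,None,fx=4,fy=4,interpolation=cv2.INTER_CUBIC)
    m=(k<70).astype(np.uint8)
    cs,_=cv2.findContours(m,cv2.RETR_EXTERNAL,cv2.CHAIN_APPROX_NONE)
    c=max(cs,key=cv2.contourArea);e=cv2.fitEllipse(cv2.convexHull(c))
    print(n,(e[0][0]+.5)/4-.5+u,(e[0][1]+.5)/4-.5+v,np.array(e[1])/4)
    return (e[0][0]+.5)/4-.5+u,(e[0][1]+.5)/4-.5+v
m1=mouth(a,275,158,46,28,'scene');b=cv2.imread('pics/side0.png')
m2=mouth(b,255,166,45,18,'side')
print('rim',r(onz(S,*m1,.08)),r(onz(D,*m2,.08)),r(tri([ray(S,*m1),ray(D,*m2)])))
c=(260+173/5-.4,150+90/5-.4);c2=(240+(506-375)/5-.4,155+93/5-.4)
print('pin',r(onz(S,*c,.074)),r(onz(D,*c2,.074)),r(tri([ray(S,*c),ray(D,*c2)])))
# cup: rough
q=lambda x,y:(145+x/5-.4,235+y/5-.4)
for n,p in dict(endtop=(83,133),endbot=(135,295),or1=(155,105),or2=(215,252),sk1=(297,65),sk2=(340,182),col1=(240,68),col2=(300,215)).items(): print(n,r(onz(S,*q(*p),.032)))
e2=(240+165/5-.4,215+195/5-.4)
print('end side',r(onz(D,*e2,.032)))
print('end scene mid',r(onz(S,*q(109,214),.032)),'skirt mid',r(onz(S,*q(318,123),.032)))
for n,(u,v) in dict(bottL=(230,168),bottR=(263,162),meas=(348,264),bowl=(177,198)).items(): print(n,r(onz(S,u,v,0)))
print('base px',proj(S,[0,0,0]),proj(D,[0,0,0]))
```

```text
cams [0.04275002 0.44192747 0.64917295] [0.31298697 1.16290718 0.47388228]
scene 298.2469711303711 172.76844787597656 [20.96228027 32.71938324]
side 274.25992012023926 172.42181205749512 [ 8.3437891  26.89443016]
rim [0.5782 0.0349 0.08  ] [0.5829 0.0301 0.08  ] [0.5808 0.0338 0.0799]
pin [0.6029 0.0287 0.074 ] [0.6065 0.0268 0.074 ] [0.6055 0.0274 0.0732]
endtop [0.536  0.3664 0.032 ]
endbot [0.4603 0.3747 0.032 ]
or1 [0.5352 0.3383 0.032 ]
or2 [0.463  0.3437 0.032 ]
sk1 [0.5266 0.2836 0.032 ]
sk2 [0.4686 0.2923 0.032 ]
col1 [0.536  0.3033 0.032 ]
col2 [0.4626 0.311  0.032 ]
end side [0.4986 0.3717 0.032 ]
end scene mid [0.4969 0.3707 0.032 ] skirt mid [0.4972 0.2882 0.032 ]
bottL [0.7513 0.1161 0.    ]
bottR [0.732  0.0326 0.    ]
meas [0.3747 0.0455 0.    ]
bowl [0.7145 0.2699 0.    ]
base px (np.float64(536.7878998971842), np.float64(435.4337895429013)) (np.float64(508.6834920304684), np.float64(226.34980212053452))
```

```bash
python3 -m inch '[{"x":0.8,"y":0.8,"z":0.2,"az":0.6,"jaw":0},{"x":0.8,"y":0.8,"z":0.2,"az":0.6,"jaw":0},{"x":0.8,"y":0.9,"z":0.2,"az":0.6,"jaw":0},{"x":0.8,"y":0.9,"az":0.6,"jaw":0},{"x":0.8,"y":0.9,"az":0.6,"jaw":0},{"x":0.5,"y":1,"az":0.6,"jaw":0},{"x":0.2,"y":1,"az":0.6,"jaw":0},{"y":1,"az":0.6,"jaw":0},{"y":1,"az":0.6,"jaw":0},{"y":1,"az":0.6,"jaw":0}]'
```

```text
$[0]: bad value
```

```bash
python3 -m inch '[{"jaw":0,"x":0.8,"y":0.8,"z":0.2,"ax":0,"ay":0,"az":0.6}]'; python3 -c "
from station import *;print(sense()['joints'])"
```

```text
time_s: 0.28
tcp_pos: [0.254, -0.5446, 0.2307]
ee_rot: [[-0.901, -0.433, -0.003], [-0.433, 0.901, 0.004], [0.001, 0.005, -1.0]]
wrist_force: [1.7, -0.0, 0.4]
gripper_width: 0.999
[-4.95790466e+01  1.95353009e+01 -2.13832414e+00 -1.59742455e-02
 -6.86189652e+01 -1.47268010e+01]
```

All keys are required. Continuing.

```bash
python3 -m inch '[{"jaw":0,"x":0.8,"y":0.8,"z":0.2,"ax":0,"ay":0,"az":0.6},{"jaw":0,"x":0.8,"y":0.9,"z":0.1,"ax":0,"ay":0,"az":0.6},{"jaw":0,"x":0.8,"y":0.9,"z":0,"ax":0,"ay":0,"az":0.6},{"jaw":0,"x":0.8,"y":1,"z":0,"ax":0,"ay":0,"az":0.6},{"jaw":0,"x":0.6,"y":1,"z":0,"ax":0,"ay":0,"az":0.6},{"jaw":0,"x":0.4,"y":1,"z":0,"ax":0,"ay":0,"az":0.6},{"jaw":0,"x":0.2,"y":1,"z":0,"ax":0,"ay":0,"az":0.6},{"jaw":0,"x":0,"y":1,"z":0,"ax":0,"ay":0,"az":0.6},{"jaw":0,"x":0,"y":1,"z":0,"ax":0,"ay":0,"az":0.6},{"jaw":0,"x":0,"y":1,"z":0,"ax":0,"ay":0,"az":0.6}]'; python3 -c "
from station import *;print(sense()['joints'])"
```

```text
time_s: 1.52
tcp_pos: [0.4899, 0.0034, 0.2451]
ee_rot: [[-0.043, -0.999, -0.007], [-0.999, 0.043, -0.001], [0.001, 0.007, -1.0]]
wrist_force: [0.1, -0.3, 0.6]
gripper_width: 0.996
[ 19.38255669   7.99620209 -15.51488185  -0.08486851 -66.87358162
 -21.78998598]
```

Run:
```python
from h import *
p=camera_params('wrist');i=capture('wrist');np.save('pics/w1.npy',[p],allow_pickle=True)
cv2.imwrite('pics/w1.png',i[:,:,::-1])
print(sense()['tcp_pos'],proj(p,[.58,.033,.08],True),-p['R'].T@p['t'])
```

```text
[0.49028715 0.00886244 0.24506044] (np.float64(177.31472730400571), np.float64(202.82840918912802)) [ 0.48768944 -0.06665172  0.40640613]
```

View pics/w1.png

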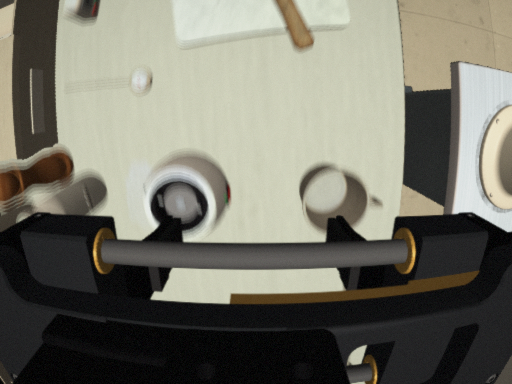

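The wrist picture is motion-blurred but shows the grinder at (182,200) as predicted. I'll move so the well sits in the clear part of the view.

```bash
python3 -m inch '[{"jaw":0,"x":0.8,"y":0.9,"z":0,"ax":0,"ay":0,"az":0},{"jaw":0,"x":0.7,"y":0.8,"z":0,"ax":0,"ay":0,"az":0.2},{"jaw":0,"x":0,"y":0.3,"z":0,"ax":0,"ay":0,"az":0},{"jaw":0,"x":0,"y":0,"z":0,"ax":0,"ay":0,"az":0}]'
python3 - <<'E'
from h import *
p=camera_params('wrist');i=capture('wrist')
cv2.imwrite('pics/w2.png',i[:,:,::-1])
np.savez('pics/w2.npz',**p)
print(sense()['tcp_pos'],proj(p,[.58,.033,.08],True))
E
```

```text
time_s: 2.08
tcp_pos: [0.5699, 0.1217, 0.244]
ee_rot: [[0.007, -1.0, -0.008], [-1.0, -0.007, 0.0], [-0.0, 0.008, -1.0]]
wrist_force: [-0.4, -0.3, -0.7]
gripper_width: 0.999
[0.56977409 0.12096223 0.24397098] (np.float64(243.86341116064622), np.float64(94.48381542051513))
```

View pics/w2.png

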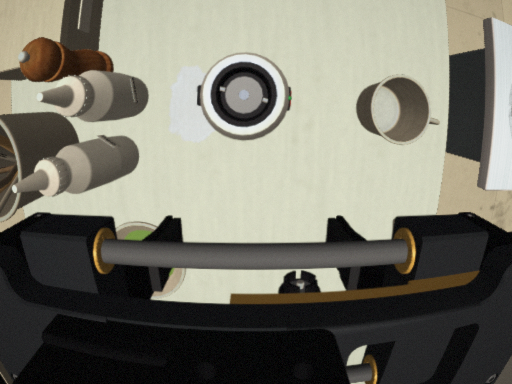

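Run:
```python
import cv2
a=cv2.imread('pics/w2.png')[45:145,190:300]
cv2.imwrite('pics/w2z.png',cv2.resize(a,None,fx=6,fy=6,interpolation=cv2.INTER_CUBIC)[:600])
```

```text
(no output)
```

View pics/w2z.png

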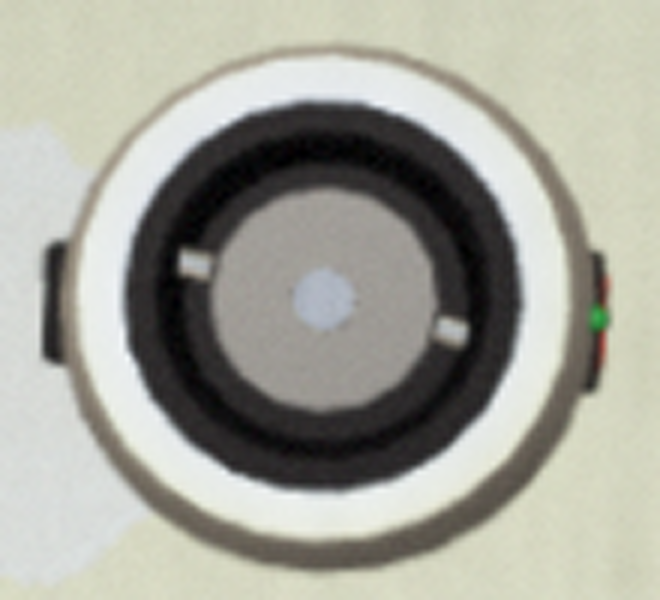

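Run:
```python
from h import *
p=dict(np.load('pics/w2.npz'))
a=cv2.imread('pics/w2.png');g=cv2.cvtColor(a,cv2.COLOR_BGR2GRAY)
k=cv2.resize(g[45:145,190:300],None,fx=6,fy=6,interpolation=cv2.INTER_CUBIC)
U=lambda x,y:((x+.5)/6-.5+190,(y+.5)/6-.5+45)
m=(k<110).astype(np.uint8);cs,_=cv2.findContours(m,cv2.RETR_EXTERNAL,cv2.CHAIN_APPROX_NONE)
c=max(cs,key=cv2.contourArea);c=cv2.convexHull(c)[:,0]
P=np.array([onz(p,*U(*q),.08,True)[:2] for q in c])
e=cv2.fitEllipse(P.astype(np.float32)*1000);print('rim',e)
for x0,x1,y0,y1 in((175,216,245,285),(430,474,310,352)):
    s=k[y0:y1,x0:x1].astype(float);w=np.clip(s-100,0,None) if x0<200 else np.clip(s-120,0,None)
    yy,xx=np.mgrid[y0:y1,x0:x1];u=(w*xx).sum()/w.sum(),(w*yy).sum()/w.sum();print(u,onz(p,*U(*u),.0735,True))
A=onz(p,*U(195,264),.0735,True);B=onz(p,*U(452,331),.0735,True);d=A-B
print(A,B,np.hypot(*d[:2]),np.degrees(np.arctan2(d[1],d[0])),(A+B)/2)
```

```text
rim ((580.6860961914062, 32.19791793823242), (71.19588470458984, 71.25825500488281), 162.3032989501953)
(np.float64(195.26117130161265), np.float64(264.40244145988316)) [0.60417516 0.02591071 0.0735    ]
(np.float64(450.4435583065508), np.float64(329.5308891798595)) [0.55726568 0.03806383 0.0735    ]
[0.60422368 0.02583445 0.0735    ] [0.55697724 0.03833325 0.0735    ] 0.0488717374067449 -14.817855943783075 [0.58060046 0.03208385 0.0735    ]
```

Both pins are clear: the pin axis lies at -14.7° and the rim centre at (0.5806, 0.0321). Next I'll view the cup from above.

```bash
python3 -m inch '[{"jaw":0,"x":-0.3,"y":0.9,"z":0,"ax":0,"ay":0,"az":0},{"jaw":0,"x":-0.3,"y":1,"z":0,"ax":0,"ay":0,"az":0},{"jaw":0,"x":-0.3,"y":1,"z":0,"ax":0,"ay":0,"az":0},{"jaw":0,"x":-0.3,"y":1,"z":0,"ax":0,"ay":0,"az":0},{"jaw":0,"x":0,"y":1,"z":0,"ax":0,"ay":0,"az":0},{"jaw":0,"x":0,"y":0.3,"z":0,"ax":0,"ay":0,"az":0},{"jaw":0,"x":0,"y":0,"z":0,"ax":0,"ay":0,"az":0}]'
python3 - <<'E'
from h import *
p=camera_params('wrist');i=capture('wrist')
cv2.imwrite('pics/w3.png',i[:,:,::-1])
np.savez('pics/w3.npz',**p)
print(sense()['tcp_pos'],proj(p,[.498,.326,.032],True))
a=i[60:180,170:330,::-1]
cv2.imwrite('pics/w3z.png',cv2.resize(a,None,fx=5,fy=5,interpolation=cv2.INTER_CUBIC))
E
```

```text
time_s: 3.0
tcp_pos: [0.4936, 0.4287, 0.2469]
ee_rot: [[-0.008, -1.0, -0.007], [-1.0, 0.008, -0.0], [0.0, 0.007, -1.0]]
wrist_force: [-0.1, -0.7, -0.3]
gripper_width: 0.996
[0.49375051 0.42795395 0.24698722] (np.float64(248.41845327214392), np.float64(85.84650986042023))
```

View pics/w3.png

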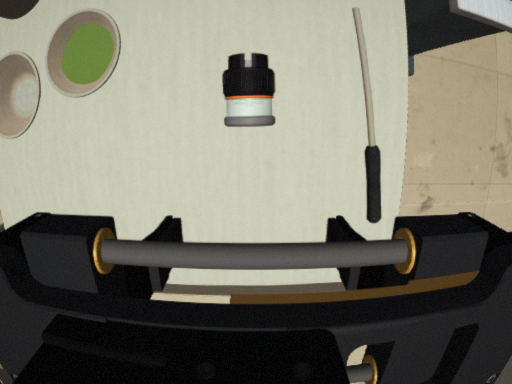

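View pics/w3z.png

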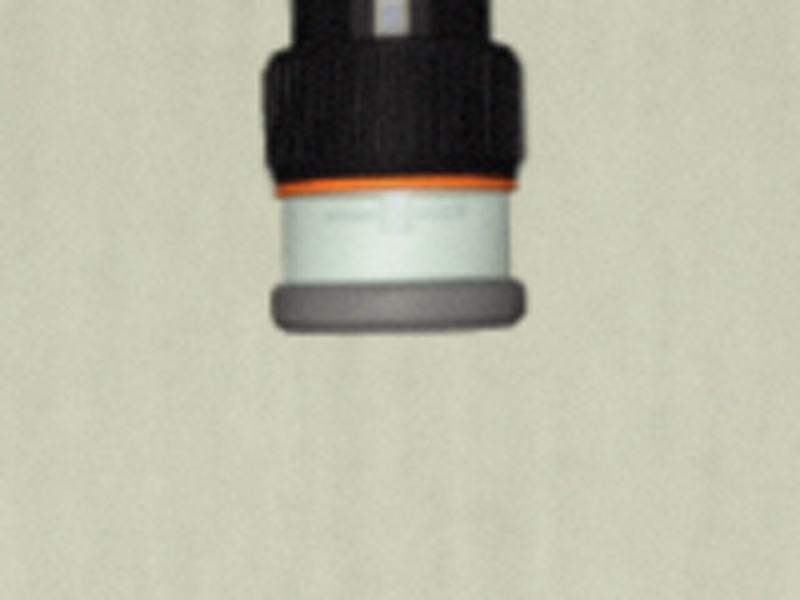

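Run:
```python
from h import *
p=dict(np.load('pics/w3.npz'))
U=lambda x,y:((x+.5)/5-.5+170,(y+.5)/5-.5+60)
r=lambda x:np.round(x,4)
a=cv2.resize(cv2.imread('pics/w3.png')[30:180,170:330],None,fx=5,fy=5,interpolation=cv2.INTER_CUBIC)
g=cv2.GaussianBlur(cv2.cvtColor(a,cv2.COLOR_BGR2GRAY),(5,5),0)
V=lambda x,y:((x+.5)/5-.5+170,(y+.5)/5-.5+30)
m=(g<140).astype(np.uint8)
# silhouette edges per row
for y in range(130,490,20):
    xs=np.where((np.abs(a[y].astype(int)-a[y,60].astype(int)).sum(1)>60))[0]
    xs=xs[(xs>220)&(xs<560)]
    if len(xs)==0: continue
    L,R=onz(p,*V(xs[0],y),.032,True),onz(p,*V(xs[-1],y),.032,True)
    print(y,xs[0],xs[-1],r(L),r(R),'mid',r((L+R)/2)[:2],'w',r(L[0]-R[0]))
mx=393
for n,y,z in(('skirt edge top',None,0),):pass
col=a[:,330].astype(int).sum(1)
print([ (i,int(col[i])) for i in range(90,500,6)])
```

```text
130 290 492 [0.5237 0.2864 0.032 ] [0.4733 0.287  0.032 ] mid [0.4985 0.2867] w 0.0504
150 287 494 [0.5245 0.2916 0.032 ] [0.4729 0.2923 0.032 ] mid [0.4987 0.2919] w 0.0516
170 288 494 [0.5242 0.2968 0.032 ] [0.4729 0.2975 0.032 ] mid [0.4986 0.2971] w 0.0513
190 288 501 [0.5243 0.302  0.032 ] [0.4712 0.3026 0.032 ] mid [0.4977 0.3023] w 0.0531
210 265 522 [0.5301 0.307  0.032 ] [0.466  0.3078 0.032 ] mid [0.498  0.3074] w 0.0641
230 259 527 [0.5316 0.3121 0.032 ] [0.4648 0.3129 0.032 ] mid [0.4982 0.3125] w 0.0668
250 258 527 [0.5319 0.3172 0.032 ] [0.4648 0.318  0.032 ] mid [0.4984 0.3176] w 0.0671
270 260 528 [0.5315 0.3224 0.032 ] [0.4646 0.3232 0.032 ] mid [0.498  0.3228] w 0.0669
290 263 528 [0.5308 0.3275 0.032 ] [0.4646 0.3283 0.032 ] mid [0.4977 0.3279] w 0.0661
310 262 527 [0.5311 0.3326 0.032 ] [0.4649 0.3334 0.032 ] mid [0.498 0.333] w 0.0662
330 268 520 [0.5296 0.3378 0.032 ] [0.4667 0.3385 0.032 ] mid [0.4982 0.3381] w 0.063
350 275 510 [0.5279 0.3429 0.032 ] [0.4692 0.3436 0.032 ] mid [0.4986 0.3432] w 0.0587
370 281 510 [0.5265 0.348  0.032 ] [0.4692 0.3486 0.032 ] m
[... 553 characters left out ...]
 (138, 56), (144, 62), (150, 52), (156, 54), (162, 69), (168, 58), (174, 50), (180, 64), (186, 51), (192, 49), (198, 55), (204, 63), (210, 49), (216, 50), (222, 65), (228, 45), (234, 52), (240, 64), (246, 41), (252, 68), (258, 52), (264, 56), (270, 51), (276, 53), (282, 48), (288, 54), (294, 70), (300, 69), (306, 72), (312, 62), (318, 68), (324, 70), (330, 263), (336, 379), (342, 397), (348, 508), (354, 603), (360, 592), (366, 557), (372, 589), (378, 612), (384, 616), (390, 609), (396, 614), (402, 615), (408, 614), (414, 612), (420, 617), (426, 613), (432, 468), (438, 324), (444, 339), (450, 345), (456, 352), (462, 351), (468, 341), (474, 280), (480, 296), (486, 533), (492, 585), (498, 582)]
```

The cup reads consistently: the skirt edge is at y≈0.288, the axis at x≈0.498 and the collar at (0.498, 0.3277, 0.032). A keyway faces straight up. I'll approach with a 15° tilt.

```bash
python3 -m inch '[{"jaw":0,"x":0.08,"y":-0.9,"z":-0.5,"ax":-0.8,"ay":0,"az":0.18},{"jaw":0,"x":0,"y":-0.8,"z":-0.6,"ax":-0.8,"ay":0,"az":0},{"jaw":0,"x":0,"y":0,"z":-0.6,"ax":0,"ay":0,"az":0},{"jaw":0,"x":0,"y":0,"z":0,"ax":0,"ay":0,"az":0}]'
```

```text
time_s: 3.55
tcp_pos: [0.4998, 0.3141, 0.1472]
ee_rot: [[0.015, -1.0, -0.006], [-0.959, -0.012, -0.282], [0.282, 0.01, -0.959]]
wrist_force: [0.9, 0.2, 0.2]
gripper_width: 1.001
```

```bash
python3 -m inch '[{"jaw":0,"x":-0.03,"y":0.14,"z":-0.9,"ax":0,"ay":0,"az":0.05},{"jaw":0,"x":0,"y":0,"z":-0.7,"ax":0,"ay":0,"az":0},{"jaw":0,"x":0,"y":0,"z":-0.3,"ax":0,"ay":0,"az":0},{"jaw":0,"x":0,"y":0,"z":0,"ax":0,"ay":0,"az":0}]'
python3 - <<'E'
from h import *
cv2.imwrite('pics/s1.png',cv2.resize(capture('scene')[180:340,80:300,::-1],None,fx=3,fy=3))
print(sense()['tcp_pos'])
E
```

```text
time_s: 4.05
tcp_pos: [0.5038, 0.3223, 0.0405]
ee_rot: [[0.016, -1.0, 0.007], [-0.962, -0.018, -0.271], [0.272, -0.002, -0.962]]
wrist_force: [-0.4, 0.6, 0.4]
gripper_width: 0.997
[0.50439679 0.32291247 0.04153346]
```

View pics/s1.png

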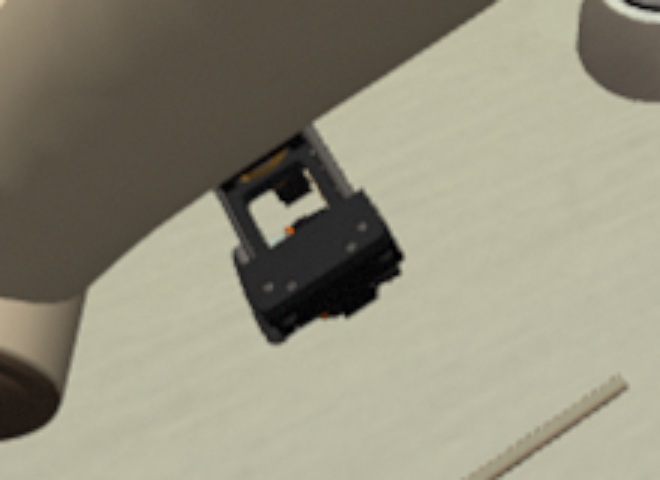

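```bash
python3 -m inch '[{"jaw":0,"x":-0.1,"y":0,"z":-0.2,"ax":0,"ay":0,"az":0.02},{"jaw":0,"x":0,"y":0,"z":-0.15,"ax":0,"ay":0,"az":0},{"jaw":0,"x":0,"y":0,"z":0,"ax":0,"ay":0,"az":0}]'
```

```text
time_s: 4.47
tcp_pos: [0.4997, 0.3242, 0.0232]
ee_rot: [[0.018, -1.0, 0.014], [-0.964, -0.021, -0.265], [0.265, -0.009, -0.964]]
wrist_force: [0.7, -0.4, -0.8]
gripper_width: 1.005
```

```bash
python3 -m inch '[{"jaw":0,"x":-0.04,"y":-0.03,"z":-0.14,"ax":0,"ay":0.05,"az":0},{"jaw":0,"x":0,"y":0,"z":-0.03,"ax":0,"ay":0,"az":0},{"jaw":0,"x":0,"y":0,"z":0,"ax":0,"ay":0,"az":0}]'
```

```text
time_s: 4.85
tcp_pos: [0.4973, 0.3227, 0.0126]
ee_rot: [[0.021, -1.0, 0.006], [-0.964, -0.022, -0.264], [0.264, 0.0, -0.964]]
wrist_force: [-0.2, 0.0, 0.3]
gripper_width: 1.001
```

```bash
python3 -m inch '[{"jaw":120,"x":0,"y":0,"z":0,"ax":0,"ay":0,"az":0},{"jaw":255,"x":0,"y":0,"z":0,"ax":0,"ay":0,"az":0},{"jaw":255,"x":0,"y":0,"z":0,"ax":0,"ay":0,"az":0},{"jaw":255,"x":0,"y":0,"z":0,"ax":0,"ay":0,"az":0},{"jaw":255,"x":0,"y":0,"z":0,"ax":0,"ay":0,"az":0}]'
```

```text
time_s: 5.48
tcp_pos: [0.4978, 0.323, 0.0129]
ee_rot: [[0.021, -1.0, 0.007], [-0.964, -0.022, -0.263], [0.264, -0.001, -0.965]]
wrist_force: [0.4, 1.5, -1.2]
gripper_width: 0.734
```

Gripped at 64 mm. Lifting.

```bash
python3 -m inch '[{"jaw":255,"x":0,"y":0,"z":0.4,"ax":0,"ay":0,"az":0},{"jaw":255,"x":0,"y":0,"z":0.8,"ax":0,"ay":0,"az":0},{"jaw":255,"x":0,"y":0,"z":0.8,"ax":0,"ay":0,"az":0},{"jaw":255,"x":0,"y":-0.4,"z":0.8,"ax":0.2,"ay":0,"az":0},{"jaw":255,"x":0,"y":-0.6,"z":0.6,"ax":0.6,"ay":0,"az":0},{"jaw":255,"x":0.1,"y":-0.8,"z":0.2,"ax":0.6,"ay":0,"az":0},{"jaw":255,"x":0.1,"y":-0.8,"z":0,"ax":0.8,"ay":0,"az":0},{"jaw":255,"x":0,"y":0,"z":0,"ax":0,"ay":0,"az":0}]';python3 -c "
from station import *;print(sense()['joints'])"
```

```text
time_s: 6.48
tcp_pos: [0.5043, 0.1598, 0.2291]
ee_rot: [[0.024, -1.0, -0.001], [-0.992, -0.023, 0.121], [-0.121, -0.002, -0.993]]
wrist_force: [0.4, 0.5, -2.5]
gripper_width: 0.73
[ 31.46238549  11.51859944 -11.33317315  -6.65610585 -63.67485829
 -27.33909515]
```

```bash
python3 -m inch '[{"jaw":255,"x":0.15,"y":-0.2,"z":0,"ax":0.9,"ay":0,"az":0},{"jaw":255,"x":0.15,"y":-0.2,"z":0,"ax":0.9,"ay":0,"az":0},{"jaw":255,"x":0.15,"y":-0.2,"z":0,"ax":0.9,"ay":0,"az":0},{"jaw":255,"x":0.15,"y":-0.2,"z":0,"ax":0.9,"ay":0,"az":0},{"jaw":255,"x":0.15,"y":-0.2,"z":0,"ax":0.9,"ay":0,"az":0},{"jaw":255,"x":0.15,"y":-0.2,"z":0,"ax":0.9,"ay":0,"az":0},{"jaw":255,"x":0,"y":0,"z":0,"ax":0,"ay":0,"az":0}]';python3 -c "
from station import *;print(sense()['joints'])"
```

```text
time_s: 7.35
tcp_pos: [0.5562, 0.089, 0.2227]
ee_rot: [[0.023, -1.0, -0.011], [-0.463, -0.02, 0.886], [-0.886, -0.016, -0.464]]
wrist_force: [-1.4, 0.1, -3.3]
gripper_width: 0.73
[-10.37120115  26.89149291   2.69840674 -60.46580762 -88.01095852
  27.41112495]
```

```bash
python3 -m inch '[{"jaw":255,"x":0.1,"y":-0.2,"z":-0.2,"ax":0.8,"ay":0,"az":0},{"jaw":255,"x":0.1,"y":-0.2,"z":-0.2,"ax":0.4,"ay":0.1,"az":-0.1},{"jaw":255,"x":0,"y":0,"z":0,"ax":0,"ay":0,"az":0},{"jaw":255,"x":0,"y":0,"z":0,"ax":0,"ay":0,"az":0}]';python3 - <<'E'
from h import *
print(sense()['joints'])
a=capture('scene');b=capture('side')
k=lambda i:cv2.resize(i[:,:,::-1],None,fx=4,fy=4,interpolation=cv2.INTER_CUBIC)
cv2.imwrite('pics/s2.png',cv2.hconcat([k(a[80:220,250:350]),k(b[80:220,230:330])]))
cv2.imwrite('pics/s2a.png',a[:,:,::-1]);cv2.imwrite('pics/s2b.png',b[:,:,::-1])
E
```

```text
time_s: 7.85
tcp_pos: [0.5681, 0.069, 0.1983]
ee_rot: [[0.004, -1.0, -0.008], [-0.273, -0.009, 0.962], [-0.962, -0.002, -0.273]]
wrist_force: [0.1, 0.2, -2.4]
gripper_width: 0.731
[-15.98348455  34.85566713   4.27235007 -67.95525403 -95.47704072
  34.06566955]
```

View pics/s2.png

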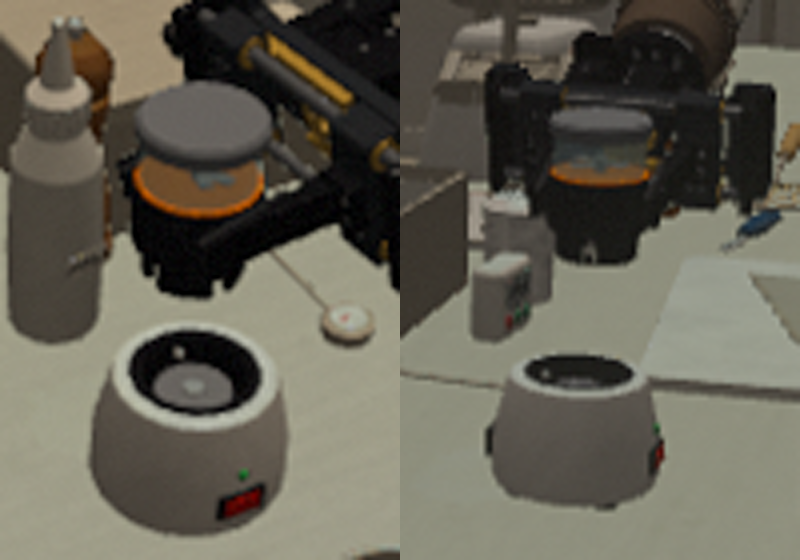

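The cup is upright and held near (0.568, 0.050). I'll hover it over the well with yaw about 9° short of alignment, then check.

```bash
python3 -m inch '[{"jaw":255,"x":0.12,"y":-0.16,"z":-0.3,"ax":0.05,"ay":0,"az":-0.25},{"jaw":255,"x":0.12,"y":-0.16,"z":-0.3,"ax":0,"ay":0,"az":-0.25},{"jaw":255,"x":0,"y":0,"z":-0.2,"ax":0,"ay":0,"az":0},{"jaw":255,"x":0,"y":0,"z":-0.1,"ax":0,"ay":0,"az":0},{"jaw":255,"x":0,"y":0,"z":0,"ax":0,"ay":0,"az":0}]';python3 - <<'E'
from h import *
s=sense();print(s['joints'],s['tcp_pos']-.0187*np.array(s['ee_rot'])[:,2])
a=capture('scene');b=capture('side')
k=lambda i:cv2.resize(i[:,:,::-1],None,fx=5,fy=5,interpolation=cv2.INTER_CUBIC)
cv2.imwrite('pics/s3.png',cv2.hconcat([k(a[115:225,260:340]),k(b[115:225,235:315])]))
cv2.imwrite('pics/s3a.png',a[:,:,::-1]);cv2.imwrite('pics/s3b.png',b[:,:,::-1])
E
```

```text
time_s: 8.57
tcp_pos: [0.583, 0.0494, 0.1419]
ee_rot: [[-0.018, -0.996, 0.082], [-0.266, 0.084, 0.96], [-0.964, -0.004, -0.266]]
wrist_force: [0.2, -0.5, -3.5]
gripper_width: 0.73
[-18.44533392  39.4963584    2.61010705 -69.57645457 -91.21460948
  39.21880366] [0.58147119 0.03148936 0.14692232]
```

View pics/s3.png

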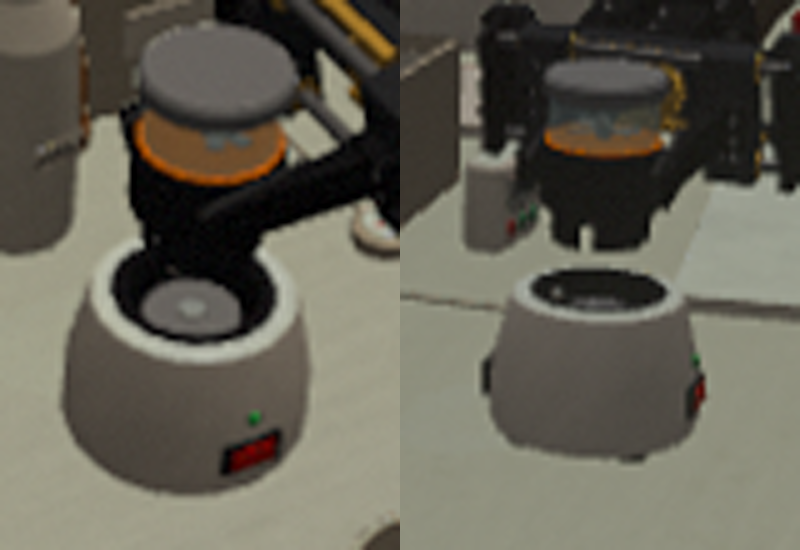

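Run:
```python
from h import *
S=camera_params('scene');D=camera_params('side')
r=lambda x:np.round(x,4)
print('top',r(onz(S,303.4,128.6,.195)),r(onz(D,275.8,129.2,.195)),r(tri([ray(S,303.4,128.6),ray(D,275.8,129.2)])))
for X in([.582,.0303,.195],[.582,.0303,.107]):
    for p,u0 in((S,260),(D,155)):
        q=proj(p,X);print(X,(q[0]-u0+.4)*5,(q[1]-115+.4)*5)
```

```text
top [0.5763 0.0343 0.195 ] [0.5835 0.0288 0.195 ] [0.5814 0.0315 0.1938]
[0.582, 0.0303, 0.195] 219.2889065281069 59.95128669185516
[0.582, 0.0303, 0.195] 608.1565188732297 73.89471912490859
[0.582, 0.0303, 0.107] 202.13557199238306 233.9317710526589
[0.582, 0.0303, 0.107] 601.765115319037 240.09339227570248
```

```bash
python3 -m inch '[{"jaw":255,"x":-0.02,"y":0.03,"z":-0.25,"ax":0,"ay":0,"az":0},{"jaw":255,"x":0,"y":0,"z":-0.15,"ax":0,"ay":0,"az":0},{"jaw":255,"x":0,"y":0,"z":-0.05,"ax":0,"ay":0,"az":0},{"jaw":255,"x":0,"y":0,"z":0,"ax":0,"ay":0,"az":0}]';python3 -c "
from h import *
s=sense();print(s['tcp_pos']-.0187*np.array(s['ee_rot'])[:,2],s['moment'])"
```

```text
time_s: 9.18
tcp_pos: [0.5822, 0.0518, 0.1143]
ee_rot: [[-0.015, -0.997, 0.082], [-0.267, 0.083, 0.96], [-0.964, -0.007, -0.267]]
wrist_force: [0.6, 0.2, -3.2]
gripper_width: 0.73
[0.58068223 0.03386027 0.1193314 ] [-2.71568335  0.33929243 -0.01771042]
```

```bash
python3 -m inch '[{"jaw":255,"x":0,"y":0,"z":-0.06,"ax":0,"ay":0,"az":0},{"jaw":255,"x":0,"y":0,"z":0,"ax":0,"ay":0,"az":0}]';python3 -m inch '[{"jaw":255,"x":0,"y":0,"z":-0.05,"ax":0,"ay":0,"az":0},{"jaw":255,"x":0,"y":0,"z":0,"ax":0,"ay":0,"az":0}]'
```

```text
time_s: 9.43
tcp_pos: [0.5824, 0.0517, 0.1108]
ee_rot: [[-0.014, -0.997, 0.082], [-0.267, 0.083, 0.96], [-0.964, -0.008, -0.267]]
wrist_force: [0.1, 0.3, -3.0]
gripper_width: 0.735
time_s: 9.68
tcp_pos: [0.5826, 0.0518, 0.1093]
ee_rot: [[-0.012, -0.997, 0.082], [-0.265, 0.082, 0.961], [-0.964, -0.011, -0.265]]
wrist_force: [0.2, -0.0, -1.4]
gripper_width: 0.735
```

Contact at grasp height 114 mm, exactly the resting height on the pins. I'll add a light push and turn in small steps.

```bash
python3 -m inch '[{"jaw":255,"x":0,"y":0,"z":-0.06,"ax":0,"ay":0,"az":0},{"jaw":255,"x":0,"y":0,"z":-0.04,"ax":0,"ay":0,"az":0},{"jaw":255,"x":0,"y":0,"z":0,"ax":0,"ay":0,"az":0}]';python3 -c "
from h import *
s=sense();print(s['tcp_pos']-.0187*np.array(s['ee_rot'])[:,2],s['moment'])"
```

```text
time_s: 10.05
tcp_pos: [0.5824, 0.0519, 0.1092]
ee_rot: [[-0.003, -0.997, 0.079], [-0.258, 0.077, 0.963], [-0.966, -0.018, -0.257]]
wrist_force: [-0.4, -1.7, -1.9]
gripper_width: 0.729
[0.58097528 0.0339157  0.11402927] [-2.47741535  0.33984999  0.08400541]
```

```bash
python3 -m inch '[{"jaw":255,"x":0.01,"y":0,"z":-0.04,"ax":0,"ay":0,"az":-0.25},{"jaw":255,"x":0.01,"y":0,"z":-0.04,"ax":0,"ay":0,"az":-0.25},{"jaw":255,"x":0,"y":0,"z":-0.03,"ax":0,"ay":0,"az":0}]';python3 -c "
from h import *
s=sense();print(s['tcp_pos']-.0187*np.array(s['ee_rot'])[:,2],s['moment'])"
```

```text
time_s: 10.42
tcp_pos: [0.5837, 0.0524, 0.1076]
ee_rot: [[-0.017, -0.986, 0.165], [-0.251, 0.164, 0.954], [-0.968, -0.025, -0.25]]
wrist_force: [-4.4, -4.9, 4.0]
gripper_width: 0.734
[0.58056224 0.03460254 0.11230543] [-1.27777081  0.4842175   0.69422635]
```

```bash
python3 -m inch '[{"jaw":255,"x":0.01,"y":-0.01,"z":-0.03,"ax":-0.08,"ay":0.12,"az":-0.2},{"jaw":255,"x":0,"y":0,"z":-0.03,"ax":0,"ay":0,"az":0}]';python3 -c "
from h import *
s=sense();print(s['tcp_pos']-.0187*np.array(s['ee_rot'])[:,2],s['moment'])"
```

```text
time_s: 10.68
tcp_pos: [0.5841, 0.0512, 0.1024]
ee_rot: [[-0.051, -0.979, 0.197], [-0.266, 0.204, 0.942], [-0.963, -0.004, -0.271]]
wrist_force: [-2.0, -0.5, 2.1]
gripper_width: 0.732
[0.58044532 0.03361111 0.10743841] [-1.45311061  0.48101159  0.27316099]
```

It has dropped 7 mm onto the switch plate (grasp 107 mm). Now I'll push it home.

```bash
python3 -m inch '[{"jaw":255,"x":0,"y":0,"z":-0.05,"ax":0,"ay":0,"az":-0.05},{"jaw":255,"x":0,"y":0,"z":-0.06,"ax":0,"ay":0,"az":0},{"jaw":255,"x":0,"y":0,"z":-0.06,"ax":0,"ay":0,"az":0}]';python3 -c "
from h import *
s=sense();print(s['tcp_pos']-.0187*np.array(s['ee_rot'])[:,2],s['moment'])"
```

```text
time_s: 11.05
tcp_pos: [0.5843, 0.0517, 0.0976]
ee_rot: [[-0.046, -0.978, 0.203], [-0.256, 0.208, 0.944], [-0.966, -0.009, -0.259]]
wrist_force: [-3.0, -8.4, 18.6]
gripper_width: 0.726
[0.58047585 0.03406624 0.10242235] [2.60575983 0.00260662 0.23423865]
```

```bash
python3 -m inch '[{"jaw":255,"x":0,"y":0,"z":-0.06,"ax":-0.04,"ay":0.04,"az":0},{"jaw":255,"x":0,"y":-0.01,"z":-0.06,"ax":0,"ay":0,"az":0}]';python3 - <<'E'
from h import *
a=capture('scene');b=capture('side')
s=sense();print(s['tcp_pos']-.0187*np.array(s['ee_rot'])[:,2],s['wrist_force'],s['moment'])
k=lambda i:cv2.resize(i[:,:,::-1],None,fx=5,fy=5,interpolation=cv2.INTER_CUBIC)
cv2.imwrite('pics/s4.png',cv2.hconcat([k(a[115:225,260:340]),k(b[115:225,235:315])]))
w=capture('wrist');cv2.imwrite('pics/w4.png',w[:,:,::-1])
E
```

```text
time_s: 11.3
tcp_pos: [0.5842, 0.0516, 0.0977]
ee_rot: [[-0.044, -0.979, 0.198], [-0.251, 0.203, 0.947], [-0.967, -0.008, -0.254]]
wrist_force: [-2.9, -1.7, 12.9]
gripper_width: 0.736
[0.58052563 0.03395501 0.10241699] [-2.83914298 -3.52974359 14.88290686] [1.42402914 0.21192953 0.36354801]
```

View pics/s4.png

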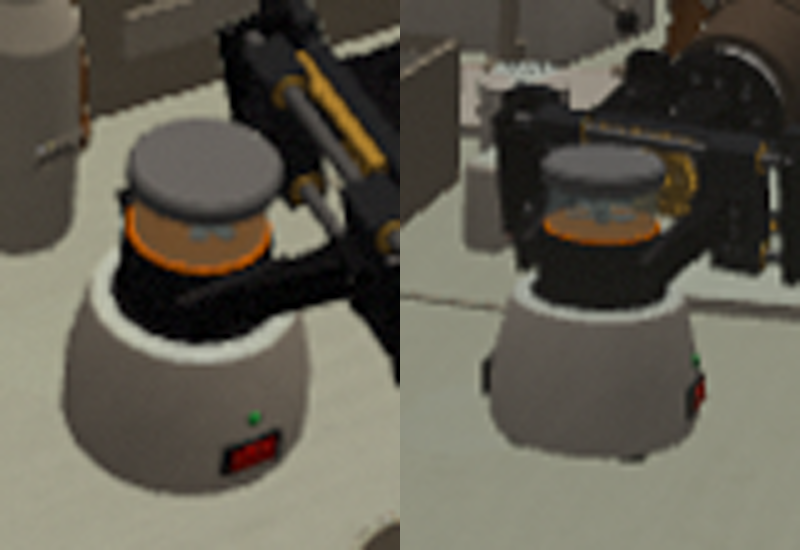

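View pics/w4.png

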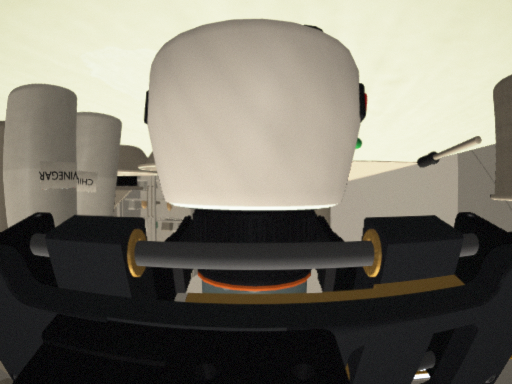

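Run:
```python
from h import *
S=camera_params('scene');D=camera_params('side')
r=lambda x:np.round(x,4)
for z,n in((.150,'home'),(.155,'5mm short')):
  for p,u0 in((S,260),(D,155)):
    q=[proj(p,[.5806+.032*np.cos(t),.0325+.032*np.sin(t),z]) for t in np.linspace(0,6.28,60)]
    q=(np.array(q)-[u0-.4,114.6])*5
    print(n,q.min(0).round(),q.max(0).round())
s=sense();print(s['time_s'],s['wrist_force'],s['tcp_pos'])
```

```text
home [130. 110.] [286. 204.]
home [544. 145.] [669. 179.]
5mm short [130. 100.] [287. 194.]
5mm short [544. 135.] [669. 169.]
11.45 [-2.2711993  -2.58297284 13.30974843] [0.58420637 0.05167705 0.0976525 ]
```

Run:
```python
from h import *
S=camera_params('scene');D=camera_params('side')
now={'a':capture('scene')[:,:,::-1],'b':capture('side')[:,:,::-1]}
for k,p in(('a',S),('b',D)):
    v=[]
    for im in(cv2.imread(f'pics/s3{k}.png'),now[k]):
        h=cv2.cvtColor(np.ascontiguousarray(im),cv2.COLOR_BGR2HSV)
        m=cv2.inRange(h,(5,200,150),(18,255,255));m[:,:270]=0 if k=='a' else m[:,:270]
        m[:, 330:]=0;m[:120]=0;m[190:]=0
        if k=='b': m[:,:255]=0;m[:,295:]=0
        y,x=np.nonzero(m);v.append((np.percentile(y,95),y.max(),np.median(x),len(y)))
    P=lambda x,y,z:proj(p,[x,y,z])[1]
    # front of ring nearest camera
    c=-p['R'].T@p['t']
    out=[]
    for X in([.582,.0303,.147+.012],[.5806,.0325,.114]):
        d=c[:2]-X[:2];d/=np.linalg.norm(d);out.append(proj(p,[X[0]+.031*d[0],X[1]+.031*d[1],X[2]])[1])
    print(k,v,'pred',out)
s=sense();print(s['wrist_force'],s['tcp_pos'])
```

```text
a [(np.float64(150.0), np.int64(150), np.float64(307.0), 27), (np.float64(168.0), np.int64(168), np.float64(300.0), 35)] pred [np.float64(150.653814892636), np.float64(168.85321272293353)]Traceback (most recent call last):
  File "<stdin>", line 11, in <module>
    return _quantile_unchecked(
        a, q, axis, out, overwrite_input, method, keepdims, weights)
    return _ureduce(a,
                    func=_quantile_ureduce_func,
    ...<5 lines>...
                    overwrite_input=overwrite_input,
                    method=method)
    r = func(a, **kwargs)
    result = _quantile(arr,
                       quantiles=q,
    ...<2 lines>...
                       out=out,
                       weights=wgt)
    previous = arr[previous_indexes]
               ~~~^^^^^^^^^^^^^^^^^^
IndexError: index 0 is out of bounds for axis 0 with size 0
```

The orange band dropped 18.0 px against 18.2 px predicted, so the cup is home. I'll give one firmer final push to hold and confirm it is bottomed.

```bash
python3 -m inch '[{"jaw":255,"x":0,"y":-0.01,"z":-0.08,"ax":-0.04,"ay":0.03,"az":0},{"jaw":255,"x":0,"y":-0.01,"z":-0.08,"ax":0,"ay":0,"az":0}]';python3 - <<'E'
from h import *
for i in range(3):
    b=capture('side');s=sense();print(s['time_s'],s['tcp_pos']-.0187*np.array(s['ee_rot'])[:,2],s['ee_rot'][2],s['wrist_force'],s['gripper_width'])
a=capture('scene')
cv2.imwrite('pics/s5.png',a[:,:,::-1])
k=lambda i:cv2.resize(i[:,:,::-1],None,fx=8,fy=8,interpolation=cv2.INTER_CUBIC)
cv2.imwrite('pics/s5b.png',cv2.hconcat([k(a[145:205,268:330]),k(b[135:195,250:300])])[:480,:800])
E
```

```text
time_s: 11.8
tcp_pos: [0.5841, 0.0517, 0.0977]
ee_rot: [[-0.038, -0.981, 0.192], [-0.242, 0.196, 0.95], [-0.97, -0.01, -0.245]]
wrist_force: [-3.3, -3.9, 18.4]
gripper_width: 0.735
11.85 [0.58052122 0.03396042 0.10227413] [-0.96972435 -0.0099283  -0.24400024] [-2.66442233 -3.99328189 17.54723582] 0.7277490944269496
11.9 [0.58051597 0.0339519  0.10226864] [-0.9696278  -0.00987105 -0.24438595] [-3.59693962 -4.04878035 16.39196748] 0.7307162475314728
11.95 [0.58055728 0.03394538 0.10228422] [-0.96956188 -0.0100178  -0.24464138] [-3.27471561 -4.4629435  17.13259729] 0.7345757017692045
```

View pics/s5b.png

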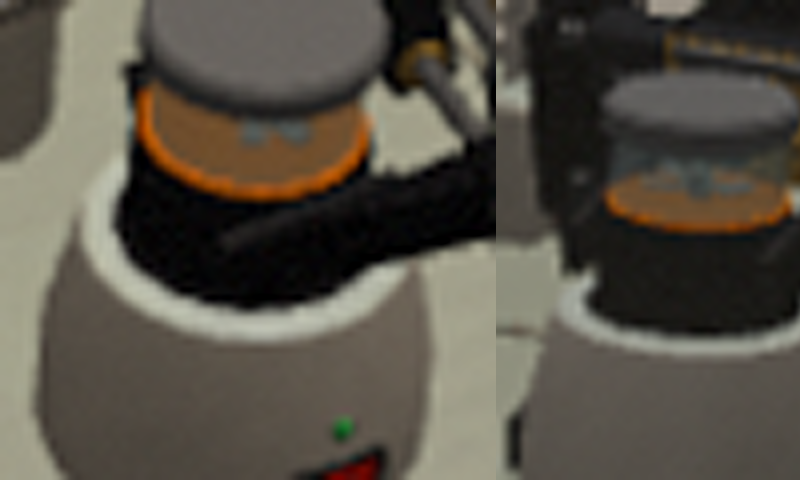

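View pics/s5.png

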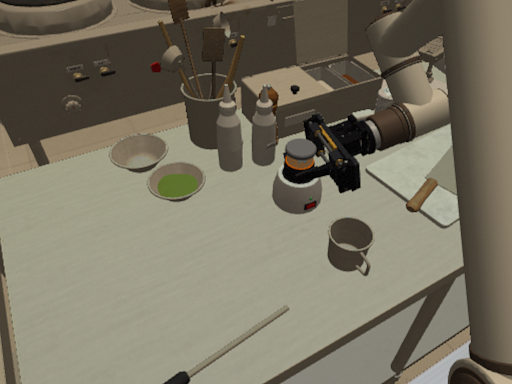

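```bash
python3 -c "
from station import *
print(finish_job());s=sense();print(s['time_s'],s['tcp_pos'],s['wrist_force'])"
```

```text
the job is handed in; nothing more can be done
None
the job is handed in; nothing more can be done
```

The cup is righted, locked into the grinder and pushed home. I handed the job in at about 12 s with the arm still gripping and pushing.

I gripped the cup by the collar and righted it in the air. I set it into the well about 9° out of line, then turned it about 7° by the collar until it dropped over the pins, and pushed it home.

**Depth:** the grasp height went from 114 mm resting on the pins, to 107 mm after the drop, to 102.3 mm now. These match the expected 114, 107 and 102 mm. Firmer pushing moved it only about 0.1 mm further, with roughly 20 N of push against the 9 N spring.

**Pictures:** in the scene view the orange band fell 18.0 px against 18.2 px predicted. The collar sits on the rim, and the bottle, bowl and measuring cup look unmoved, judged by eye.

**Checks that failed or were loose:**
- The same band check in the side view failed: my colour mask found no pixels, so I judged that view only by eye.
- The side and scene cameras disagreed with each other by a few millimetres, more than their stated 2 mm, in rays cast to a fixed height.
- The tool pitched about 1–1.5° during the final pushes. I took this as the pads pivoting on the collar, since the cup looked level.
- The run switch cannot be read directly, so that it is fully pressed is inferred from the depth.

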